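Shift the potting-soil mixer into third and start it

TASK

The bench soil mixer stands stopped with its gear lever somewhere in the left-hand leg of the H-shaped gate. Without gripping or forcing the lever, push it with your fingertips through the gate into third, the far slot on the right, until it is fully home, and only then press the green start button right down and let it come up again. Leave the red stop button and everything else on the bench as it is.

Things in the scene. Friction and masses are not known exactly. Their poses are not given: they have to be found in the camera images.
- gate_centre (a point): Centre of the mixer's H-gate, on top of its steel plate (100 x 90 mm), 140 mm above the bench. Axes: x = forward, away from the operator, y = left. The H has two legs along x at y = +20 (left) and -20 mm (right), to x = +-31 mm, joined at x = 0 by the neutral channel; all 18 mm wide. First = far left, second = near left, third = far right, fourth = near right (1 to 4 black dots).
- lid_centre (a point): Centre of the top of the white lid of the closed steel trough left of the gearbox, 183 mm above the bench; 230 mm (mixer x) by 320 mm (y); its handle sticks out 145 mm towards -x. Axes as gate_centre. Gearbox: green, 196 x 166 mm under the gate, 100 mm high; motor behind it, x = 90 to 275 mm, y = +-62 mm from the gate, 152 mm high. The whole machine is fixed.
- lever_knob (a point): Centre of the orange ball knob (36 mm across) on the gear lever, 200 mm from the lever's pivot, which lies 93 mm straight below gate_centre; stem 10 mm thick. With lever_across = a, lever_along = b the knob lies, from the pivot in the mixer's axes, at x = 200 sin b, y = -200 cos b sin a, z = 200 cos b cos a (mm).
- lever_across (a joint): Sideways tilt of the gear lever, rad: + is right (-y of the mixer), 0 = middle of the neutral channel, stops at +-0.255; about -0.18 to -0.255 in the left leg, 0.18 to 0.255 in the right leg. Stays where left; about 2 N at the knob moves it. Crosses freely only while lever_along is within +-0.04 (rounded corners help a little beyond).
- lever_along (a joint): Fore-and-aft tilt of the gear lever, rad: + is forward (+x of the mixer), 0 = neutral, stops at +-0.28 = fully home in a slot. Stays where left; about 2.5 N at the knob moves it. At the start anywhere from second (-0.27) through neutral to first (+0.27), in the left leg.
- start_top (a point): Centre of the upper face of the green start button (30 mm diameter cap in a black collar 46 mm wide) on the grey switch box (180 x 110 mm, 115 mm high) right of the gearbox, 137 mm above the bench; from gate_centre at x = -45, y = -146 mm in the mixer's axes. Pressed straight down.
- start (a joint): How far the start button is pressed, m: 0 = up, 0.006 = right down (about 5 N); springs back.
- stop_top (a point): Centre of the upper face of the red stop button (40 mm diameter) on the switch box, 90 mm beyond the green one, 137 mm above the bench. Not to be pressed.
- stop (a joint): How far the red stop button is pressed, m: 0 = up, 0.006 = right down.
- scoop: Teal hand scoop lying flat near the front of the gearbox, 260 mm long, 75 mm wide, up to 36 mm high; origin on its underside, blade to its +x (to +110 mm), handle to its -x (to -150 mm).
- succulent: Terracotta pot, 84 mm across and 70 mm high, with a small plant (115 mm in all), right of the switch box; origin under its centre.
- glass_jar: Glass jar with a cork lid, 70 mm across, 110 mm high, behind the switch box or a little right of that; origin under its centre.
- spray_bottle: Amber glass bottle with a black cap, 64 mm across, 170 mm high, behind the switch box or a little right of that; origin under its centre.
- bucket: White bucket, open, 140 mm across the rim, 130 mm high, at the right-hand side of the bench; origin under its centre.
- brush: Flat dusting brush with a wooden handle lying in front of the succulent, 200 mm long, 20 mm high; origin on its underside, half-way along, bristles to its +x.

How it is judged:
By the outcome, as a careful person would: the job done as asked, in the order asked, and still so for the second after the job is handed in, with the robot touching nothing.
It also fails if it takes over 58 s, if anything falls off the work surface, if the arm or the gripper's body presses on something with over 40 N, if the wrist force passes 120 N, or if a joint passes its speed limit or range.

ROBOT

A 6-joint arm with a two-finger parallel gripper is mounted at the origin on the work surface. World frame = base frame: x ahead of the robot, y to its left, z up, the work surface at z = 0. Lengths are in mm, angles in rad, forces in N, time in s.
With the tool pointing down it reaches from about 275 to 725 mm from the base axis. Payload 15.9 kg.
Tool frame: the origin (TCP) lies at the centre of the arm's flange, where the gripper is bolted on; the fingertips stand 173 mm ahead of it and the grasp point (between the pads) lies 155 mm ahead of it; z points along the fingers, y is the direction in which the jaws open and shut (so a half turn about z gives the same grasp; the last joint's range is limited). The gripper opens to 85 mm and grips with 20 to 120 N. Pads are 22 mm wide; open, the fingers measure 114 mm over their backs; the gripper's body (76 mm by 85 mm) begins 54 mm behind the grasp point. The pads swing forward as they close: fully open they stand 13 mm farther back than shut.
Start: joints at [-1.118, 0.213, -0.034, 1.323, 0, 1.571], TCP at [218.735, -449.601, 404.706] pointing down, gripper open.
Joint ranges: [-2.98, 2.98], [-0.74, 1.72], [-1.14, 1.35], [-2.1, 2.04], [-1.57, 1.44], [-3.14, 3.14]. Speed limits (rad/s): [1.89, 1.89, 2.39, 2.57, 3.14, 3.14].

INTERFACE

Orientations are given as a unit quaternion [x, y, z, w].
In Python, from plant import sense, get_image, camera_params, close_job, find_in gives the robot as it stands.
- The arm moves only by the tool play_rows, never from a script. Its argument "deltas" is a list of rows, each a list of 7 numbers: the shift along the tool's x, y, z in cm, then the turn, a rotation vector about the tool's x, y, z in degrees, then the closure, from -1 (fully open) to 1 (shut), so that 0 is half open. A call has 1 to 12 rows; each row shifts and turns the commanded pose from where the row before left it, along the tool's axes as they then stand; what a row does not reach is not made up. A row lasts 1/10 s, in which the tool goes at most 50 mm and 8.59 degrees, less where a joint would pass 70% of its speed; a pose out of reach is approached as far as the arm can. A call with a gripper value outside its range is refused whole. The fingers move at their own pace and stop on an object; "newtons" is the grip in N (left out, the last holds). Time passes only in rows, so rows that do not move let the fingers close. It gives the time, the measured TCP pose, the force and the opening at its end, in the units of the state.
- sense(): the state, without advancing time (a new reading comes with each control period).
- get_image(name): name is "scene" or "top"; returns the picture (400x640x3 uint8, red, green, blue); there is no depth.
- camera_params(name): a dict with "vfov" (degrees; the focal length in pixels is half the picture's height over the tangent of half this angle, whatever the lens; pixels are square), "cx", "cy" (the principal point, pixels), "extrinsics" (4x4, takes a point from camera to world coordinates). Camera axes: x right, y up, looking along -z (the intrinsics and any distortion apply to the point x, -y, -z); pixel columns grow to the right and rows downward; lengths in mm; the calibration is good to about 2 mm. A picture is of the moment at which its call begins. camera_params takes no time and is no camera call.
- close_job(): hands the job in, once; it reports no verdict.
Trained networks look in the newest picture that a camera, given by its name, has taken for a name from the list of things; names that differ only in an ending like _2 or _b are one class to them, and where a whole thing is asked for, a point or a joint stands for the part that bears it (a point fixed in the world has none). Each returns a list of dicts, best first, with "confidence" (0 to 1); they miss things now and then, are a little off and sometimes report something else, mostly with a low value. They report only what shows in the picture. A call takes as long as a camera call.
- find_in(label, camera): "point" ([column, row] in pixels, amid what is visible of it).
The state is a dict: "time_s": time; "joint_pos": joint angles; "joint_velocities": joint speeds; "joint_torque": joint torques, N m; "eef_pos": TCP position; "eef_rot": TCP orientation; "contact_force": force on the tool from outside, world axes, zero at the start; "moment": the same for the moment, N m; "finger_gap": opening from 0.0 (shut) to 1.0 (fully open).
Only numpy, scipy, OpenCV 4.12 (cv2) and the standard library are available. Lean on these libraries where they do the work, as an engineer would, in place of code of your own. Each camera call takes 0.05 s, during which the arm holds its last target.

## Working session

There is one attempt and no reset: what is moved stays moved. The work goes in short steps, Python scripts to look and compute and a tool call to move; the robot and the scene stay as the last step left them, time stands still between calls to the robot, and variables do not carry over. Pictures are saved under pics/ and viewed, and the job is handed in when it is done.

Besides the shell and the picture viewer there is one more tool, called after "Call:" by a JSON object that holds its "api" and its "payload", one argument or row to a line. play_rows: Moves the arm, as the interface text tells. Its arguments: {"type":"object","properties":{"deltas":{"type":"array"},"newtons":{"type":"number"}},"required":["deltas"]}

```bash
ls; mkdir -p pics; python3 - <<'E'
from plant import *
import cv2
print(sense())
for c in ("scene","top"):
    im=get_image(c); cv2.imwrite(f"pics/{c}0.png",im[:,:,::-1])
    print(c,camera_params(c))
    for l in ("gate_centre","lever_knob","start_top","stop_top","lid_centre"):
        print(l,[(d["point"],round(d["confidence"],2)) for d in find_in(l,c)][:3])
E
```

```text
pics
{'time_s': 0.0, 'joint_pos': array([-1.11800452e+00,  2.13380203e-01, -3.50658111e-02,  1.32351924e+00,
        6.31732172e-06,  1.57079206e+00]), 'joint_velocities': array([ 1.96986584e-04,  6.76800323e-04, -4.28542035e-05,  4.32391575e-04,
        1.92840588e-04,  4.17411697e-04]), 'joint_torque': array([-3.72305542e-03, -6.86165214e+01,  4.87117195e+01,  1.75531808e-02,
       -1.75195173e-04,  2.54434315e-05]), 'eef_pos': array([ 218.6735272 , -449.4782906 ,  404.20137618]), 'eef_rot': array([ 9.74481078e-01,  2.24468901e-01, -1.28113388e-04, -5.70258164e-04]), 'contact_force': array([ 0.37205644, -0.56737593,  0.17942912]), 'moment': array([-0.0419702 , -0.03445192,  0.01733373]), 'finger_gap': 1.002534456153019}
scene {'vfov': 52.21308060784759, 'cx': 324.99710046358416, 'cy': 202.3989076374833, 'extrinsics': array([[ 4.89942815e-02, -6.65831544e-01,  7.44491717e-01,
         1.50691071e+03],
       [ 9.98623903e-01,  1.86965276e-02, -4.89973521e-02,
        -2.06073950e+02],
       [ 1.87045726e-02,  7.45867814e-01,  6.65831318e-01,
         1.03867732e+03],
       [ 0.00
[... 238 characters left out ...]

lid_centre [([412.9, 233.8], 0.8)]
top {'vfov': 57.97747957014832, 'cx': 324.23137289733165, 'cy': 197.0724842059776, 'extrinsics': array([[-5.70606503e-03,  9.95032508e-01, -9.93868623e-02,
         4.22597656e+02],
       [-9.99983632e-01, -5.63600154e-03,  9.85712658e-04,
        -1.17686392e+02],
       [ 4.20671630e-04,  9.93908600e-02,  9.95048381e-01,
         1.14986873e+03],
       [ 0.00000000e+00,  0.00000000e+00,  0.00000000e+00,
         1.00000000e+00]])}
gate_centre [([267.7, 183.6], 0.73), ([251.5, 176.9], 0.56)]
lever_knob [([266.5, 184.6], 0.56)]
start_top [([331.9, 218.1], 0.58), ([482.4, 241.6], 0.31)]
stop_top [([337.5, 188.1], 0.55)]
lid_centre [([249.9, 177.4], 0.79)]
```

View pics/scene0.png

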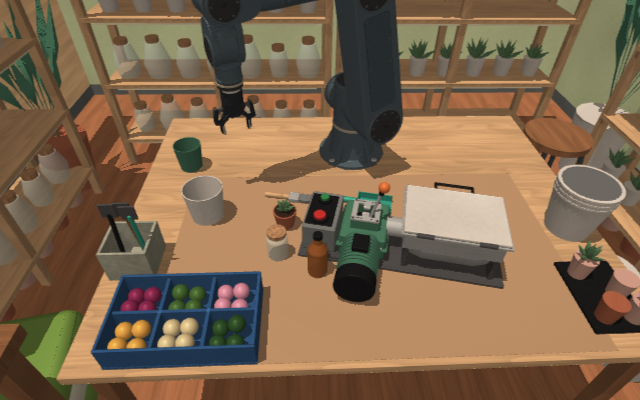

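View pics/top0.png

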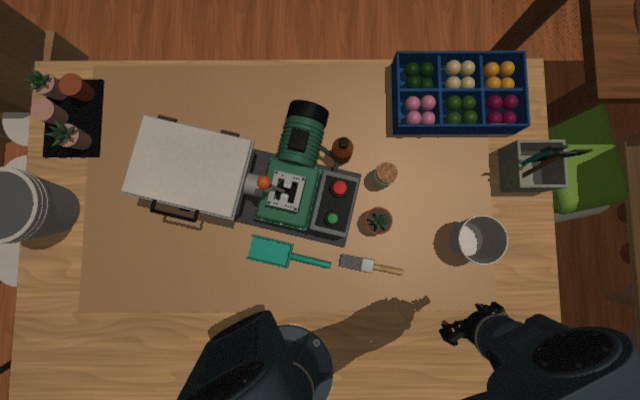

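The scene view shows the knob at about (384,187), with the red and green buttons at (320,214) and (325,198). In the top view the knob is at about (264,182), the gate plate at (286,191), green at (332,218) and red at (340,188). I'll zoom in to refine these.

```bash
python3 - <<'E'
import cv2,numpy as np
a=cv2.imread("pics/top0.png")[140:260,220:380]; b=cv2.imread("pics/scene0.png")[160:260,280:440]
cv2.imwrite("pics/topz.png",cv2.resize(a,None,fx=5,fy=5,interpolation=cv2.INTER_CUBIC))
cv2.imwrite("pics/scenez.png",cv2.resize(b,None,fx=5,fy=5,interpolation=cv2.INTER_CUBIC))
E
```

```text
(no output)
```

View pics/topz.png

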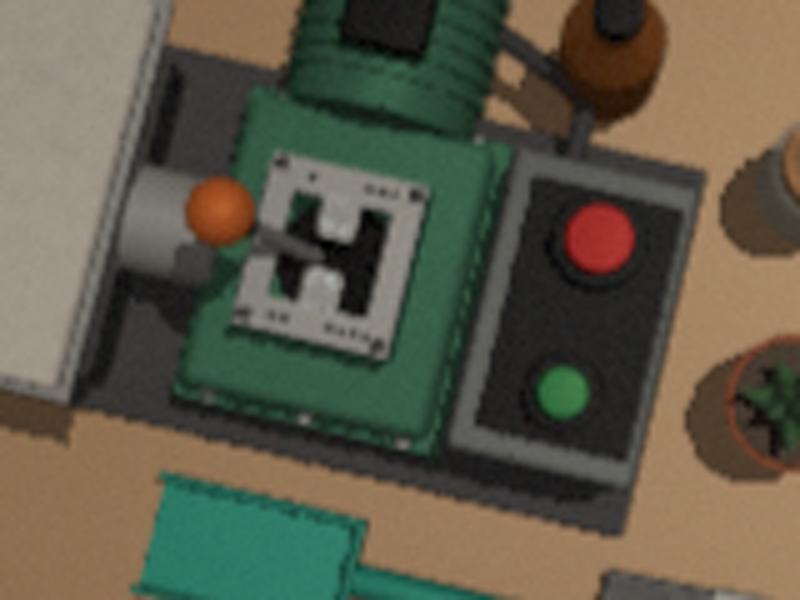

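View pics/scenez.png

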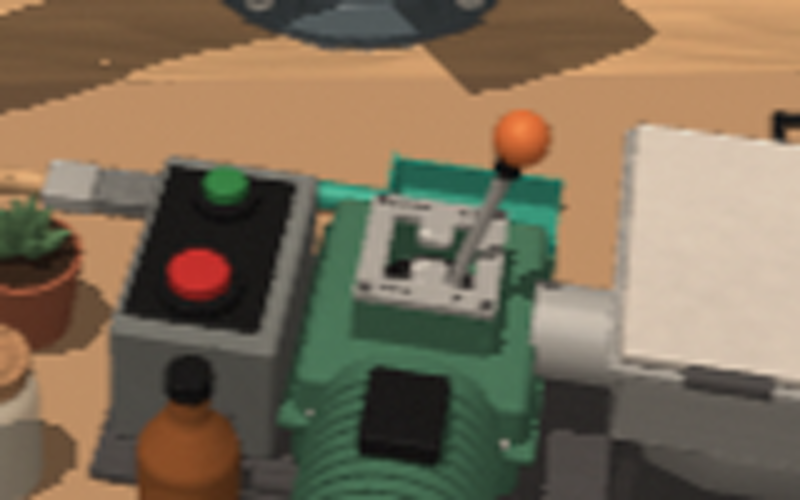

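```bash
cat > h.py <<'E'
import numpy as np
from plant import *
from scipy.optimize import least_squares
def proj(c,P):
    k=camera_params(c);E=k["extrinsics"];f=200/np.tan(np.radians(k["vfov"])/2)
    p=(np.asarray(P,float)-E[:3,3])@E[:3,:3]
    return np.array([k["cx"]+f*p[0]/-p[2],k["cy"]+f*-p[1]/-p[2]])
def mix(g,yaw,p):
    c,s=np.cos(yaw),np.sin(yaw)
    return np.array([g[0]+c*p[0]-s*p[1],g[1]+s*p[0]+c*p[1],p[2]])
def knob(a,b): return np.array([200*np.sin(b),-200*np.cos(b)*np.sin(a),47+200*np.cos(b)*np.cos(a)])
def unknob(p): 
    b=np.arcsin(p[0]/200); return -np.arcsin(p[1]/200/np.cos(b)),b
E
cat > fit.py <<'E'
from h import *
pts={"start":(-45,-146,137),"stop":(45,-146,137),"fl":(50,45,140),"fr":(50,-45,140),"nr":(-50,-45,140),"nl":(-50,45,140)}
T=dict(start=(563,392),stop=(600,240),fl=(277,153),fr=(428,190),nr=(388,358),nl=(235,322),knob=(221,211))
S=dict(start=(227,182),stop=(199,271),fr=(355,297),fl=(500,318),nr=(375,195),nl=(507,215),knob=(522,138))
obs=[("top",k,(np.array(v)+.5)/5-.5+[220,140]) for k,v in T.items()]+[("scene",k,(np.array(v)+.5)/5-.5+[280,160]) for k,v in S.items()]
def res(x):
    r=[]
    for c,k,o in obs:
        p=knob(x[3],x[4]) if k=="knob" else pts[k]
        r.append(proj(c,mix(x[:2],x[2],p))-o)
    return np.array(r)
s=least_squares(lambda x:res(x).ravel(),[450,-50,-.2,-.2,0],x_scale=[10,10,.1,.1,.1])
print(s.x)
for (c,k,o),r in zip(obs,res(s.x)): print(c,k,o.round(1),r.round(1))
g,y=s.x[:2],s.x[2]
for n,p in list(pts.items())+[("knob",knob(*s.x[3:]))]: print(n,mix(g,y,p).round(1))
E
python3 fit.py
```

```text
[ 5.43077117e+02 -9.17445971e+00 -2.39344186e-01 -2.30525424e-01
 -6.06512056e-03]
top start [332.2 218. ] [-0.1 -0. ]
top stop [339.6 187.6] [-0.2 -0.6]
top fl [275.  170.2] [-0.8 -0.5]
top fr [305.2 177.6] [-0.2 -0.7]
top nr [297.2 211.2] [-0.6  0.1]
top nl [266.6 204. ] [-1.2 -0.1]
top knob [263.8 181.8] [-0.4  0.2]
scene start [325. 196.] [-0.7 -0.3]
scene stop [319.4 213.8] [-0.4 -0.2]
scene fr [350.6 219. ] [-0.7 -0.5]
scene fl [379.6 223.2] [-1.4 -0.5]
scene nr [354.6 198.6] [-0.4 -0.4]
scene nl [381.  202.6] [ 0.  -0.6]
scene knob [384.  187.2] [-0.5  0.4]
start [ 464.7 -140.3  137. ]
stop [ 552.2 -161.7  137. ]
fl [602.3  22.7 140. ]
fr [581.  -64.7 140. ]
nr [483.8 -41.  140. ]
nl [505.2  46.4 140. ]
knob [552.7  35.5 241.7]
```

```bash
cat >> h.py <<'E'
from scipy.spatial.transform import Rotation as R
G=np.array([543.1,-9.2]);YAW=-0.239
def tip():
    s=sense();r=R.from_quat(s["eef_rot"]);t=s["eef_pos"]+r.apply([0,0,173])
    c,sn=np.cos(YAW),np.sin(YAW);d=t[:2]-G
    return np.array([c*d[0]+sn*d[1],-sn*d[0]+c*d[1],t[2]]),r,s
Rt=R.from_matrix(np.array([[-np.sin(YAW),np.cos(YAW),0],[np.cos(YAW),np.sin(YAW),0],[0,0,-1]]).T) # tool x=mixer y, tool y=mixer x
def go(*p):
    t,r,s=tip()
    d=mix([0,0],YAW,np.array(p)-t)
    print("t",round(s["time_s"],2),"tip(mixer)",t.round(1),"F(mixer)",mix([0,0],-YAW,s["contact_force"]).round(1),"tool delta cm",(r.inv().apply(d)/10).round(2),"after align",(Rt.inv().apply(d)/10).round(2),"rot deg",(r.inv()*Rt).as_rotvec(degrees=True).round(2))
E
python3 -c "
from h import *
go(0,92,226)"
```

```text
t 0.6 tip(mixer) [-210.9 -504.7  231.7] F(mixer) [ 0.2  0.2 -1. ] tool delta cm [ 54.3  -32.5    0.57] after align [59.67 21.09  0.57] rot deg [  0.     0.   -50.37]
```

Call:
{"api": "play_rows", "payload": {
  "deltas": [
    [0,0,-2,0,0,0,1],
    [0,0,-2,0,0,0,1],
    [0,0,-2,0,0,0,1]
  ],
  "newtons": 20
}}

```text
time_s: 0.9
eef_pos: [218.7, -449.5, 465.5]
eef_rot: [0.974, 0.224, -0.0, -0.0]
contact_force: [-0.4, -0.1, -0.3]
finger_gap: 0.515
```

Call:
{"api": "play_rows", "payload": {
  "deltas": [
    [0,0,0,0,0,-7.2,1],
    [0,0,0,0,0,-7.2,1],
    [0,0,0,0,0,-7.2,1],
    [0,0,0,0,0,-7.2,1],
    [0,0,0,0,0,-7.2,1],
    [0,0,0,0,0,-7.2,1],
    [0,0,0,0,0,-7.2,1],
    [0,0,0,0,0,0,1]
  ]
}}

```text
time_s: 1.7
eef_pos: [218.7, -449.6, 464.7]
eef_rot: [0.785, 0.619, 0.0, 0.0]
contact_force: [-0.4, 0.6, 0.3]
finger_gap: -0.001
```

Call:
{"api": "play_rows", "payload": {
  "deltas": [
    [3,1,0,0,0,0,1],
    [3,1,0,0,0,0,1],
    [3,1,0,0,0,0,1],
    [3,1,0,0,0,0,1],
    [3,1,0,0,0,0,1],
    [3,1,0,0,0,0,1],
    [3,1,0,0,0,0,1],
    [3,1,0,0,0,0,1],
    [3,1,0,0,0,0,1],
    [3,1,0,0,0,0,1]
  ]
}}

```text
time_s: 2.7
eef_pos: [387.2, -180.5, 464.9]
eef_rot: [0.788, 0.616, 0.0, 0.0]
contact_force: [0.3, 0.0, 0.6]
finger_gap: -0.001
```

Call:
{"api": "play_rows", "payload": {
  "deltas": [
    [3,1,0,0,0,0,1],
    [3,1,0,0,0,0,1],
    [3,1,0,0,0,0,1],
    [3,1,0,0,0,0,1],
    [3,1,0,0,0,0,1],
    [3,1,0,0,0,0,1],
    [3,1,0,0,0,0,1],
    [3,1,0,0,0,0,1],
    [3,1,0,0,0,0,1],
    [3,2,0,0,0,0,1],
    [0,0,0,0,0,0,1]
  ]
}}

```text
time_s: 3.8
eef_pos: [566.4, 86.4, 463.3]
eef_rot: [0.787, 0.617, -0.0, -0.001]
contact_force: [-0.2, -0.8, -0.4]
finger_gap: -0.001
```

```bash
python3 -c "
from h import *
import cv2
go(0,92,226)
a=get_image('top')[120:280,200:400];b=get_image('scene')[120:260,270:470]
cv2.imwrite('pics/m1.png',cv2.resize(np.vstack([a,b])[:,:,::-1],None,fx=2,fy=2,interpolation=cv2.INTER_CUBIC))"
```

```text
t 3.8 tip(mixer) [-2.000e-01  9.840e+01  2.903e+02] F(mixer) [-0.  -0.9 -0.4] tool delta cm [-0.64  0.03  6.43] after align [-0.64  0.02  6.43] rot deg [-0.07 -0.   -0.06]
```

View pics/m1.png

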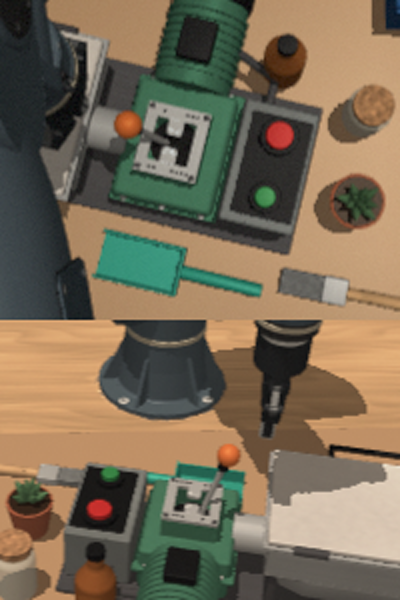

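The gripper is shut, left of the knob (top crop (128,125)) and about 20 mm clear of it. I'll descend here, then push right.

Call:
{"api": "play_rows", "payload": {
  "deltas": [
    [0,0,2,0,0,0,1],
    [0,0,2,0,0,0,1],
    [0,0,2.4,0,0,0,1],
    [-0.6,0,0,0,0,0,1],
    [0,0,0,0,0,0,1]
  ]
}}

```text
time_s: 4.4
eef_pos: [562.4, 76.8, 401.7]
eef_rot: [0.787, 0.617, -0.0, 0.0]
contact_force: [-0.1, 0.1, 0.8]
finger_gap: -0.006
```

Call:
{"api": "play_rows", "payload": {
  "deltas": [
    [-0.5,0,0,0,0,0,1],
    [-0.5,0,0,0,0,0,1],
    [-0.5,0,0,0,0,0,1],
    [-0.5,0,0,0,0,0,1],
    [0,0,0,0,0,0,1]
  ]
}}

```text
time_s: 4.9
eef_pos: [558.2, 58.0, 401.0]
eef_rot: [0.786, 0.618, 0.0, 0.0]
contact_force: [-0.9, -0.3, 0.2]
finger_gap: -0.003
```

```bash
cat > snap.py <<'E'
from h import *
import cv2,sys
go(*map(float,sys.argv[2:5]))
out=[]
for c in("top","scene"):
    im=get_image(c)
    hsv=cv2.cvtColor(im,cv2.COLOR_RGB2HSV)
    m=cv2.inRange(hsv,(4,170,90),(17,255,255)); x0,y0,x1,y1=(235,150,340,240) if c=="top" else (330,160,410,240)
    mm=np.zeros_like(m);mm[y0:y1,x0:x1]=m[y0:y1,x0:x1]
    ys,xs=np.nonzero(mm);print(c,len(xs),"bbox centre",None if not len(xs) else ((xs.min()+xs.max())/2,(ys.min()+ys.max())/2, xs.max()-xs.min()+1,ys.max()-ys.min()+1))
    out.append(im[130:250,220:380] if c=="top" else im[140:240,280:440])
cv2.imwrite('pics/%s.png'%sys.argv[1],cv2.resize(np.vstack(out)[:,:,::-1],None,fx=2.7,fy=2.7,interpolation=cv2.INTER_CUBIC))
E
python3 snap.py m2 0 0 226
```

```text
t 4.9 tip(mixer) [ -1.1  68.9 228. ] F(mixer) [-0.8 -0.5  0.2] tool delta cm [-6.89  0.11  0.2 ] after align [-6.89  0.11  0.2 ] rot deg [ 0.03 -0.01  0.  ]
top 137 bbox centre (np.float64(266.0), np.float64(182.0), np.int64(13), np.int64(13))
scene 94 bbox centre (np.float64(382.0), np.float64(186.5), np.int64(11), np.int64(12))
```

View pics/m2.png

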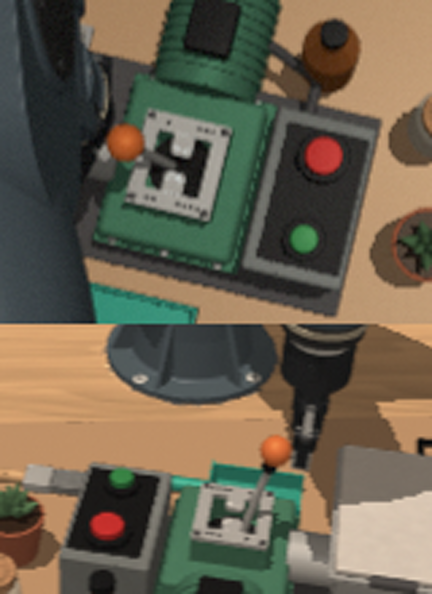

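Contact is confirmed: the knob shifted from 263.8 to 266 px while the tip sat at y=69, which matches an 18+11 mm offset. I'll continue the crossing.

Call:
{"api": "play_rows", "payload": {
  "deltas": [
    [-0.6,0,0,0,0,0,1],
    [-0.6,0,0,0,0,0,1],
    [-0.6,0,0,0,0,0,1],
    [-0.6,0,0,0,0,0,1],
    [-0.6,0,0,0,0,0,1],
    [-0.6,0,0,0,0,0,1],
    [0,0,0,0,0,0,1]
  ]
}}

```text
time_s: 5.7
eef_pos: [549.6, 22.8, 400.7]
eef_rot: [0.786, 0.618, -0.0, 0.0]
contact_force: [-0.3, 0.4, -0.2]
finger_gap: -0.001
```

```bash
python3 snap.py m3 0 -15 226
```

```text
t 5.7 tip(mixer) [ -1.3  32.5 227.7] F(mixer) [-0.4  0.3 -0.2] tool delta cm [-4.75  0.13  0.17] after align [-4.75  0.13  0.17] rot deg [-0.01  0.03 -0.01]
top 131 bbox centre (np.float64(280.0), np.float64(185.5), np.int64(13), np.int64(14))
scene 94 bbox centre (np.float64(370.0), np.float64(184.0), np.int64(11), np.int64(11))
```

View pics/m3.png

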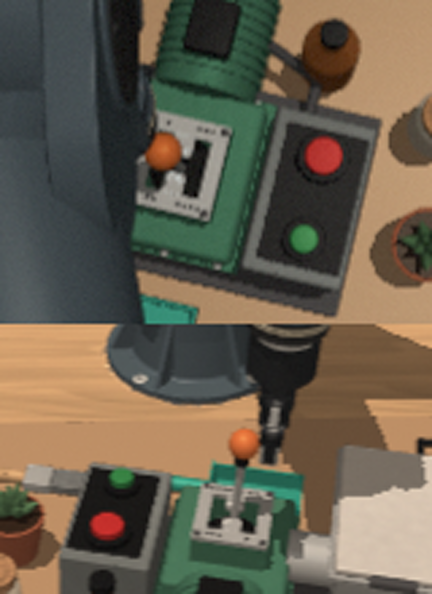

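The lever is nearly upright in the neutral channel (knob at top crop (163,152)) with low force, so I'll keep pushing.

Call:
{"api": "play_rows", "payload": {
  "deltas": [
    [-0.6,0,0,0,0,0,1],
    [-0.6,0,0,0,0,0,1],
    [-0.6,0,0,0,0,0,1],
    [-0.6,0,0,0,0,0,1],
    [-0.6,0,0,0,0,0,1],
    [-0.6,0,0,0,0,0,1],
    [-0.6,0,0,0,0,0,1],
    [-0.5,0,0,0,0,0,1],
    [0,0,0,0,0,0,1]
  ]
}}

```text
time_s: 6.7
eef_pos: [538.6, -22.7, 400.7]
eef_rot: [0.786, 0.618, -0.0, 0.0]
contact_force: [-0.4, 0.3, -0.2]
finger_gap: -0.0
```

```bash
python3 snap.py m4 0 -15 226; python3 -c "
from h import *
for a in(.18,.2,.22,.24):print(a,[proj(c,mix(G,YAW,knob(a,0))).round(1) for c in('top','scene')])"
```

```text
t 6.7 tip(mixer) [ -1.2 -14.3 227.7] F(mixer) [-0.4  0.2 -0.2] tool delta cm [-0.07  0.12  0.17] after align [-0.07  0.12  0.17] rot deg [ 0.    0.02 -0.  ]
top 59 bbox centre (np.float64(301.5), np.float64(190.5), np.int64(6), np.int64(12))
scene 94 bbox centre (np.float64(355.0), np.float64(183.0), np.int64(11), np.int64(11))
0.18 [array([294.7, 188.8]), array([357.2, 183.8])]
0.2 [array([296.2, 189.2]), array([355.9, 183.8])]
0.22 [array([297.7, 189.6]), array([354.6, 183.8])]
0.24 [array([299.3, 190. ]), array([353.3, 183.9])]
```

View pics/m4.png

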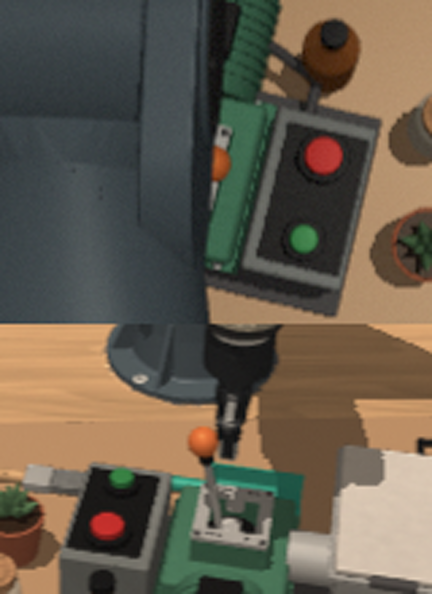

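The lever is at about 0.22, centred on the right leg. I'll back off, come round to the near side and lower a little.

Call:
{"api": "play_rows", "payload": {
  "deltas": [
    [2,0,0,0,0,0,1],
    [0,-2.5,0,0,0,0,1],
    [0,-2.8,0,0,0,0,1],
    [-2,0,0.4,0,0,0,1],
    [-2.5,0,0.5,0,0,0,1],
    [-0.4,0,0,0,0,0,1],
    [0,0,0,0,0,0,1]
  ]
}}

```text
time_s: 7.5
eef_pos: [480.4, -38.0, 391.9]
eef_rot: [0.786, 0.618, 0.0, 0.0]
contact_force: [0.2, 0.6, 0.3]
finger_gap: 0.004
```

```bash
python3 snap.py m5 -33 -43 218
```

```text
t 7.5 tip(mixer) [-54.1 -42.8 218.9] F(mixer) [0.1 0.6 0.3] tool delta cm [-0.02  2.11  0.09] after align [-0.02  2.11  0.09] rot deg [ 0.01 -0.   -0.03]
top 0 bbox centre None
scene 91 bbox centre (np.float64(355.0), np.float64(183.0), np.int64(11), np.int64(11))
```

View pics/m5.png

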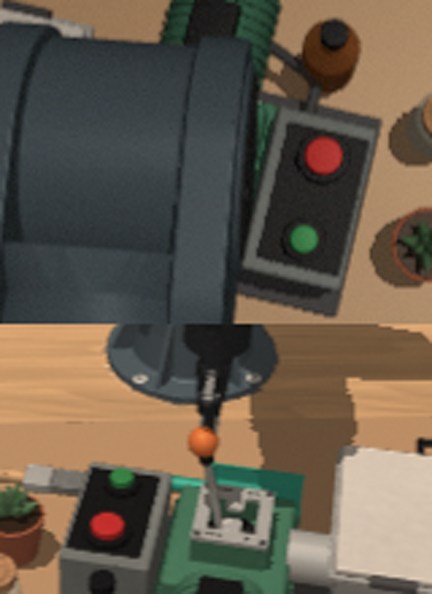

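The fingers are directly behind the knob (scene crop (203,442)). I'll push forward.

Call:
{"api": "play_rows", "payload": {
  "deltas": [
    [0,0.6,0,0,0,0,1],
    [0,0.6,0,0,0,0,1],
    [0,0.6,0,0,0,0,1],
    [0,0.6,0,0,0,0,1],
    [0,0.6,0,0,0,0,1],
    [0,0.6,0,0,0,0,1],
    [0,0.6,0,0,0,0,1],
    [0,0,0,0,0,0,1]
  ]
}}

```text
time_s: 8.4
eef_pos: [521.8, -47.8, 391.5]
eef_rot: [0.786, 0.618, -0.0, -0.0]
contact_force: [-1.6, 1.0, 1.4]
finger_gap: 0.004
```

```bash
python3 snap.py m6 22 -43 218;python3 -c "
from h import *
for b in(0,.1,.15,.2,.25,.28):print(b,[proj(c,mix(G,YAW,knob(.22,b))).round(1) for c in('top','scene')])"
```

```text
t 8.4 tip(mixer) [-11.5 -42.6 218.5] F(mixer) [-1.8  0.5  1.4] tool delta cm [-0.05  3.35  0.05] after align [-0.04  3.35  0.05] rot deg [-0.    0.    0.03]
top 0 bbox centre None
scene 91 bbox centre (np.float64(354.0), np.float64(188.0), np.int64(11), np.int64(11))
0 [array([297.7, 189.6]), array([354.6, 183.8])]
0.1 [array([299.6, 182. ]), array([353.8, 188.1])]
0.15 [array([300.4, 178.3]), array([353.4, 190.5])]
0.2 [array([301.2, 174.6]), array([353., 193.])]
0.25 [array([302. , 171.1]), array([352.7, 195.6])]
0.28 [array([302.4, 169. ]), array([352.5, 197.2])]
```

View pics/m6.png

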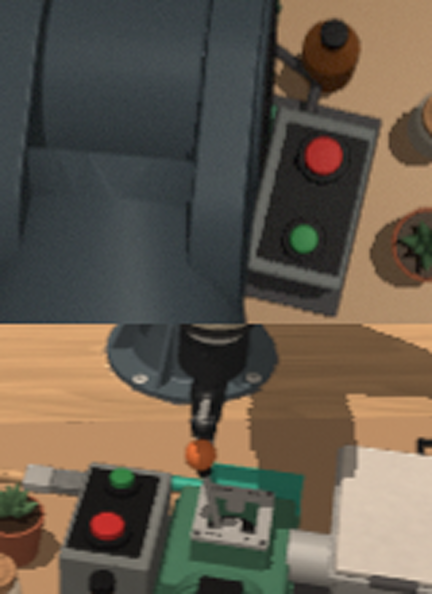

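Call:
{"api": "play_rows", "payload": {
  "deltas": [
    [0,0.5,0,0,0,0,1],
    [0,0.5,0,0,0,0,1],
    [0,0.5,0,0,0,0,1],
    [0,0.5,0,0,0,0,1],
    [0,0.5,0,0,0,0,1],
    [0,0.4,0,0,0,0,1],
    [0,0,0,0,0,0,1]
  ]
}}

```text
time_s: 9.2
eef_pos: [549.9, -54.6, 391.6]
eef_rot: [0.786, 0.618, 0.0, 0.0]
contact_force: [-1.2, 1.1, -0.1]
finger_gap: -0.002
```

Call:
{"api": "play_rows", "payload": {
  "deltas": [
    [0,0.1,0,0,0,0,1],
    [0,0.1,0,0,0,0,1],
    [0,0.1,0,0,0,0,1]
  ]
}}

```text
time_s: 9.5
eef_pos: [552.2, -55.2, 391.8]
eef_rot: [0.786, 0.618, -0.0, -0.0]
contact_force: [-2.4, 1.2, -1.6]
finger_gap: 0.003
```

```bash
python3 snap.py m7 22 -43 218
```

```text
t 9.5 tip(mixer) [ 19.8 -42.5 218.8] F(mixer) [-2.6  0.6 -1.6] tool delta cm [-0.05  0.22  0.08] after align [-0.05  0.22  0.08] rot deg [-0.   -0.    0.04]
top 0 bbox centre None
scene 94 bbox centre (np.float64(353.0), np.float64(196.0), np.int64(11), np.int64(11))
```

View pics/m7.png

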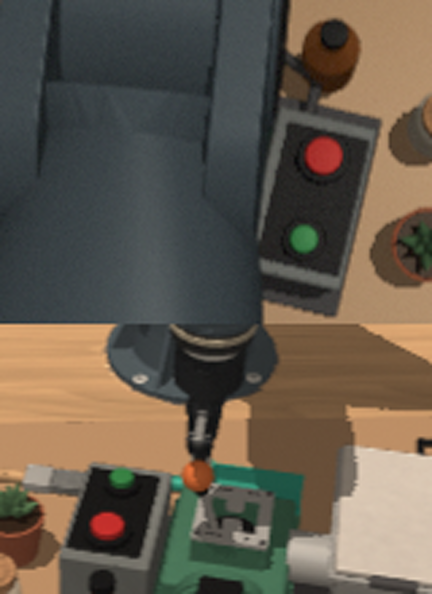

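Nearly home: force is still 2.6 N, b ≈ 0.265. I'll creep forward until it meets the stop.

Call:
{"api": "play_rows", "payload": {
  "deltas": [
    [0,0.1,0,0,0,0,1],
    [0,0.1,0,0,0,0,1],
    [0,0,0,0,0,0,1]
  ]
}}

```text
time_s: 9.9
eef_pos: [554.3, -55.7, 391.7]
eef_rot: [0.786, 0.618, 0.0, 0.0]
contact_force: [-2.0, 1.3, -0.5]
finger_gap: -0.001
```

Call:
{"api": "play_rows", "payload": {
  "deltas": [
    [0,0.1,0,0,0,0,1],
    [0,0,0,0,0,0,1]
  ]
}}

```text
time_s: 10.1
eef_pos: [555.3, -55.9, 391.7]
eef_rot: [0.786, 0.618, 0.0, 0.0]
contact_force: [-2.7, 0.6, -1.4]
finger_gap: -0.005
```

```bash
python3 snap.py m8 22 -43 218
```

```text
t 10.1 tip(mixer) [ 22.9 -42.5 218.7] F(mixer) [-2.7 -0.1 -1.4] tool delta cm [-0.05 -0.09  0.07] after align [-0.05 -0.09  0.07] rot deg [ 0.   -0.    0.03]
top 0 bbox centre None
scene 92 bbox centre (np.float64(352.5), np.float64(197.0), np.int64(10), np.int64(11))
```

Call:
{"api": "play_rows", "payload": {
  "deltas": [
    [0,0.1,0,0,0,0,1],
    [0,0,0,0,0,0,1]
  ]
}}

```text
time_s: 10.4
eef_pos: [556.2, -56.2, 391.7]
eef_rot: [0.786, 0.618, -0.0, -0.0]
contact_force: [-2.1, 0.3, -1.8]
finger_gap: 0.005
```

Call:
{"api": "play_rows", "payload": {
  "deltas": [
    [0,0.1,0,0,0,0,1],
    [0,0,0,0,0,0,1]
  ]
}}

```text
time_s: 10.6
eef_pos: [557.1, -56.4, 391.6]
eef_rot: [0.786, 0.618, -0.0, -0.0]
contact_force: [-3.2, 1.4, -2.0]
finger_gap: -0.003
```

```bash
python3 snap.py m9 22 -43 218
```

```text
t 10.6 tip(mixer) [ 24.7 -42.5 218.6] F(mixer) [-3.4  0.6 -2. ] tool delta cm [-0.05 -0.27  0.06] after align [-0.05 -0.27  0.06] rot deg [-0.02 -0.    0.04]
top 0 bbox centre None
scene 93 bbox centre (np.float64(352.5), np.float64(197.0), np.int64(10), np.int64(11))
```

Call:
{"api": "play_rows", "payload": {
  "deltas": [
    [0,0.1,0,0,0,0,1],
    [0,0,0,0,0,0,1]
  ]
}}

```text
time_s: 10.9
eef_pos: [558.0, -56.6, 391.5]
eef_rot: [0.786, 0.618, -0.0, -0.0]
contact_force: [-4.5, 2.3, -2.8]
finger_gap: -0.002
```

Call:
{"api": "play_rows", "payload": {
  "deltas": [
    [0,0.1,0,0,0,0,1],
    [0,0,0,0,0,0,1]
  ]
}}

```text
time_s: 11.1
eef_pos: [558.9, -56.8, 391.4]
eef_rot: [0.786, 0.618, -0.0, -0.0]
contact_force: [-5.9, 3.3, -3.4]
finger_gap: 0.002
```

```bash
python3 snap.py m10 22 -43 218
```

```text
t 11.1 tip(mixer) [ 26.4 -42.5 218.4] F(mixer) [-6.5  1.8 -3.4] tool delta cm [-0.05 -0.44  0.04] after align [-0.05 -0.44  0.04] rot deg [-0.06 -0.    0.04]
top 0 bbox centre None
scene 93 bbox centre (np.float64(352.5), np.float64(197.0), np.int64(10), np.int64(11))
```

View pics/m10.png

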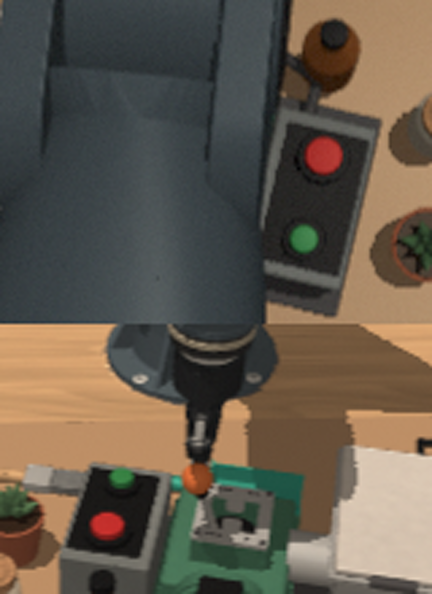

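The knob is stationary while the force rises to 6.5 N, so the lever is on its stop. I'll back away and move over the start button.

Call:
{"api": "play_rows", "payload": {
  "deltas": [
    [0,-1,0,0,0,0,1],
    [0,-2.5,0,0,0,0,1],
    [0,-2.5,0,0,0,0,1],
    [-2.5,-1,0,0,0,0,1],
    [-3,0,0,0,0,0,1],
    [-3,0,0,0,0,0,1],
    [-1.8,0,2,0,0,0,1],
    [0,0,2,0,0,0,1],
    [0,0,0,0,0,0,1]
  ]
}}

```text
time_s: 12.1
eef_pos: [465.8, -140.6, 350.3]
eef_rot: [0.787, 0.618, -0.001, -0.001]
contact_force: [-0.2, 0.4, 1.1]
finger_gap: -0.001
```

```bash
python3 snap.py m11 -45 -146 141
```

```text
t 12.1 tip(mixer) [ -44.3 -146.   177.3] F(mixer) [-0.3  0.3  1.1] tool delta cm [ 0.   -0.07  3.63] after align [ 0.   -0.07  3.63] rot deg [-0.1   0.   -0.03]
top 44 bbox centre (np.float64(300.0), np.float64(168.0), np.int64(7), np.int64(11))
scene 96 bbox centre (np.float64(352.5), np.float64(197.0), np.int64(10), np.int64(11))
```

View pics/m11.png

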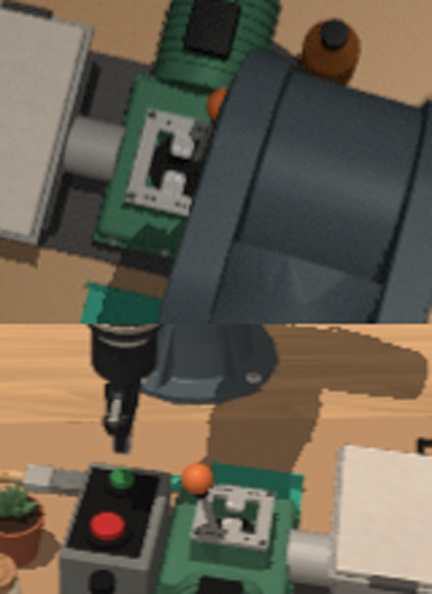

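The knob stayed home (row 197.0 against 197.2 predicted at 0.28), and the fingers are above the green button. Now I'll press it.

Call:
{"api": "play_rows", "payload": {
  "deltas": [
    [0,0,1.5,0,0,0,1],
    [0,0,1.5,0,0,0,1],
    [0,0,0.4,0,0,0,1],
    [0,0,0,0,0,0,1]
  ]
}}

```text
time_s: 12.6
eef_pos: [466.9, -140.1, 318.3]
eef_rot: [0.786, 0.618, 0.0, 0.0]
contact_force: [0.1, -0.2, -0.5]
finger_gap: 0.001
```

Call:
{"api": "play_rows", "payload": {
  "deltas": [
    [0,0,0.2,0,0,0,1],
    [0,0,0.2,0,0,0,1],
    [0,0,0,0,0,0,1]
  ]
}}

```text
time_s: 12.9
eef_pos: [466.8, -140.4, 313.9]
eef_rot: [0.786, 0.618, 0.0, 0.0]
contact_force: [-0.5, 0.8, -0.3]
finger_gap: 0.0
```

Call:
{"api": "play_rows", "payload": {
  "deltas": [
    [0,0,0.2,0,0,0,1],
    [0,0,0.2,0,0,0,1],
    [0,0,0,0,0,0,1]
  ]
}}

```text
time_s: 13.2
eef_pos: [466.8, -140.4, 309.6]
eef_rot: [0.786, 0.618, 0.0, 0.0]
contact_force: [1.3, -0.0, 1.9]
finger_gap: 0.001
```

```bash
python3 snap.py m12 -45 -146 130
```

```text
t 13.2 tip(mixer) [ -43.  -145.6  136.6] F(mixer) [1.2 0.3 1.9] tool delta cm [-0.04 -0.2   0.66] after align [-0.04 -0.2   0.66] rot deg [ 0.01 -0.    0.04]
top 84 bbox centre (np.float64(301.5), np.float64(168.5), np.int64(10), np.int64(12))
scene 98 bbox centre (np.float64(352.5), np.float64(196.5), np.int64(10), np.int64(12))
```

View pics/m12.png

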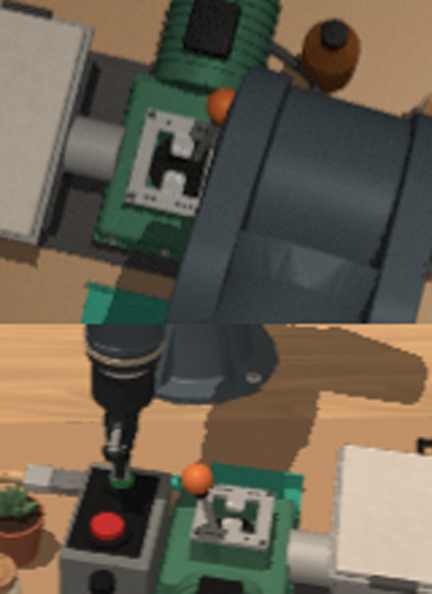

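The fingertips are on the green cap at z=136.6. I'll press on down.

Call:
{"api": "play_rows", "payload": {
  "deltas": [
    [0,0,0.2,0,0,0,1],
    [0,0,0.2,0,0,0,1],
    [0,0,0.1,0,0,0,1],
    [0,0,0,0,0,0,1]
  ]
}}

```text
time_s: 13.7
eef_pos: [466.8, -140.4, 304.7]
eef_rot: [0.786, 0.618, 0.0, 0.0]
contact_force: [-0.0, -0.6, 4.0]
finger_gap: 0.003
```

Call:
{"api": "play_rows", "payload": {
  "deltas": [
    [0,0,0.1,0,0,0,1],
    [0,0,0.1,0,0,0,1],
    [0,0,0,0,0,0,1]
  ]
}}

```text
time_s: 14.0
eef_pos: [466.8, -140.4, 304.0]
eef_rot: [0.786, 0.618, 0.0, 0.001]
contact_force: [-7.5, 1.6, 25.5]
finger_gap: 0.002
```

Call:
{"api": "play_rows", "payload": {
  "deltas": [
    [0,0,0.1,0,0,0,1],
    [0,0,0,0,0,0,1]
  ]
}}

```text
time_s: 14.2
eef_pos: [466.8, -140.4, 303.8]
eef_rot: [0.786, 0.618, 0.001, 0.001]
contact_force: [-11.1, 4.0, 39.0]
finger_gap: -0.001
```

Hard stop at z≈131, which is the full 6 mm of travel. Releasing.

Call:
{"api": "play_rows", "payload": {
  "deltas": [
    [0,0,-0.5,0,0,0,1],
    [0,0,-1,0,0,0,1],
    [0,0,-2,0,0,0,1],
    [0,0,-3,0,0,0,1],
    [0,0,-4,0,0,0,1],
    [0,0,-4,0,0,0,1],
    [-2,-2,0,0,0,0,1],
    [-4,-2,0,0,0,0,1],
    [-4,-2,0,0,0,0,1],
    [-4,-2,0,0,0,0,1],
    [-4,-2,0,0,0,0,1],
    [-4,-2,0,0,0,0,1]
  ]
}}

```text
time_s: 15.4
eef_pos: [296.7, -326.8, 447.0]
eef_rot: [0.786, 0.618, 0.0, -0.0]
contact_force: [1.8, -0.4, -0.2]
finger_gap: 0.003
```

Call:
{"api": "play_rows", "payload": {
  "deltas": [
    [-3,-1,0,0,0,0,1],
    [0,0,0,0,0,0,1],
    [0,0,0,0,0,0,1],
    [0,0,0,0,0,0,1]
  ]
}}

```text
time_s: 15.8
eef_pos: [281.7, -352.1, 446.7]
eef_rot: [0.786, 0.618, 0.0, -0.0]
contact_force: [0.1, -0.4, 0.2]
finger_gap: 0.007
```

```bash
python3 snap.py m13 -45 -146 130; python3 -c "
from h import *
import cv2
for c in('top','scene'): cv2.imwrite('pics/full_%s.png'%c,get_image(c)[:,:,::-1])
print(proj('top',mix(G,YAW,knob(.22,.28))),proj('scene',mix(G,YAW,knob(.22,.28))))
print(sense()['contact_force'])"
```

```text
t 15.8 tip(mixer) [-172.8 -395.   273.7] F(mixer) [ 0.1 -0.4  0.2] tool delta cm [24.87 12.81 14.38] after align [24.9  12.78 14.37] rot deg [-0.01 -0.02  0.07]
top 131 bbox centre (np.float64(303.0), np.float64(169.0), np.int64(13), np.int64(13))
scene 93 bbox centre (np.float64(352.5), np.float64(197.0), np.int64(10), np.int64(11))
[302.43733737 168.96749205] [352.50439122 197.23982124]
[-0.57244994 -0.28427886 -0.42410212]
```

View pics/m13.png

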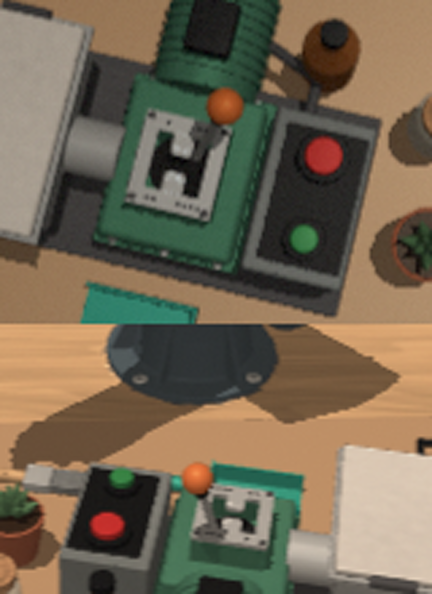

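View pics/full_top.png

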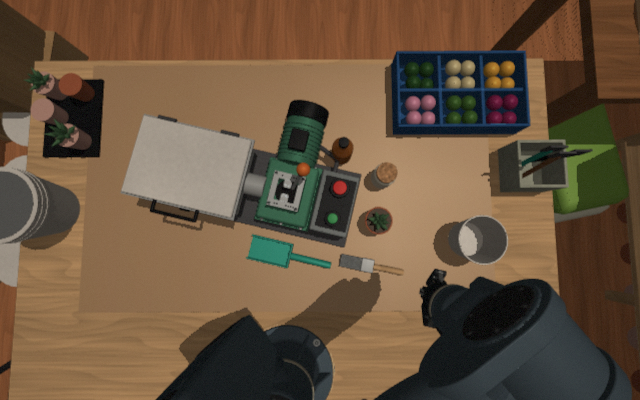

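The knob is within a pixel of its predicted third-gear home position in both views: top (303,169), scene (352.5,197). The green button is up at (332,218), nothing else has moved, and the arm is clear.

```bash
python3 -c "
from plant import *
print(close_job())"
```

```text
the job is handed in; nothing more can be done
None
```

The lever is in third and fully home, and I then pressed the green start button right down and let it come up again. I handed the job in at about 16 s; it reports no verdict.

- **Lever:** It started in neutral in the left leg. I pushed it with the shut fingertips across the neutral channel, then forward into third. It stopped moving while the push rose to 6.5 N, so it is on its stop. After I backed off, the knob was within 1 px of where third should put it in both cameras.
- **Start button:** It was pressed only after the lever was home. The fingertips met the cap at about 137 mm and came to a hard stop at about 131 mm, which is the full 6 mm of travel. The last press reached 39 N vertically (about 41 N in all) at the fingertips, far more than the 5 N the button needs. The final pictures show it back up.
- **Everything else:** The red stop button was not touched, and the other items on the bench look unmoved in the pictures. The arm ended clear with no contact force.

No check failed. I had no direct reading of the lever or button joints, so these results come from the pictures, the forces and the tip position.

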